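Scrape the metal offcuts off the bench board into the scrap tray

ROBOT

A 6-joint arm with a two-finger parallel gripper is mounted at the origin on the work surface. World frame = base frame: x ahead of the robot, y to its left, z up, the work surface at z = 0. Lengths are in m, angles in rad, forces in N, time in s.
With the tool pointing down it reaches from about 0.425 to 0.95 m from the base axis. Payload 3.5 kg.
Tool frame: the origin (TCP) lies midway between the tips of the shut fingers; the grasp point (between the pads) lies 19 mm behind it; z points along the fingers, y is the line along which they close (so a half turn about z gives the same grasp; the last joint's range is limited). The gripper opens to 85 mm and grips with 20 to 120 N. Pads are 22 mm wide; open, the fingers measure 114 mm over their backs; the gripper's body (76 mm by 85 mm) begins 54 mm behind the grasp point. The pads swing forward as they close: fully open they stand 13 mm farther back than shut.
Start: joints at [-1.306, 0.286, 1.577, -0, 1.279, -0.15], TCP at [0.272, -0.618, 0.231] pointing down, gripper open.
Joint ranges: [-2.77, 2.77], [-0.9, 2.22], [0.21, 2.48], [-1.53, 4.67], [0.24, 2.81], [-2.84, 2.84]. Speed limits (rad/s): [2.79, 2.79, 3.14, 3.14, 3.14, 3.14].

INTERFACE

Orientations are given as a unit quaternion [x, y, z, w].
In Python, from plant import ctrl gives the robot as it stands.
- The arm moves only by the tool move_arm, never from a script. Its argument "plan" is a list of rows, each an object of numbers: "x", "y", "z": the shift along the tool's x, y, z in m; "yaw": the turn about the tool's z in rad; "fingers": the closure, from 0 (fully open) to 1 (shut). In form: [{"x": .., "y": .., "z": .., "yaw": .., "fingers": ..}, ...]. A call has 1 to 5 rows; each row is the pose to reach, as a shift and turn from the pose commanded when the call began, along the tool's axes at that moment; what a row does not reach only later rows make up. A row lasts 1/10 s, in which the tool goes at most 50 mm and 8.59 degrees, less where a joint would pass 70% of its speed; a pose out of reach is approached as far as the arm can. A call with a gripper value outside its range is refused whole. The fingers move at their own pace and stop on an object; "force" is the grip in N (left out, the last holds). Time passes only in rows, so rows that repeat a pose let the fingers close. It gives the time, the measured TCP pose, the force, the opening and the grip force at its end, in the units of the state.
- ctrl.get_state(): the state, without advancing time (a new reading comes with each control period).
- ctrl.read_camera(name): name is "side" or "top"; returns the picture (420x560x3 uint8, red, green, blue); there is no depth.
- ctrl.camera_model(name): a dict with "intrinsics" (3x3 intrinsics, pixels), "cam_to_world" (4x4, takes a point from camera to world coordinates). Camera axes: x right, y up, looking along -z (the intrinsics and any distortion apply to the point x, -y, -z); pixel columns grow to the right and rows downward; lengths in m; the calibration is good to about 2 mm. A picture is of the moment at which its call begins. camera_model takes no time and is no camera call.
- ctrl.sign_off(): hands the job in; it is judged then, once.
The state is a dict: "time": time; "qpos": joint angles; "dq": joint speeds; "joint_efforts": joint torques, N m; "eef_pos": TCP position; "tcp_rot": TCP orientation; "contact_force": force on the tool from outside, world axes, zero at the start; "wrist_torque": the same for the moment, N m; "opening": opening from 0.0 (shut) to 1.0 (fully open); "finger_force": force on a finger pad.
Only numpy, scipy, OpenCV 4.12 (cv2) and the standard library are available. Lean on these libraries where they do the work, as an engineer would, in place of code of your own. Each camera call takes 0.05 s, during which the arm holds its last target. There are 200 camera calls.

TASK

Pick up the scraper block and use it to wipe all five metal offcuts off the dark steel board, over its open end into the red scrap tray, not into the grey tray of finished rings and not onto the bench. The offcuts are sharp, so move them with the scraper only and never touch them with the gripper. Then stand the scraper back upright, lengthwise and fully on its black rubber mat, let go, and leave the other things on the bench where they are.

Things in the scene. Friction and masses are not known exactly. Their poses are not given: they have to be found in the camera images.
- board: fixed board: wooden base, flat dark steel top 40 mm above the bench. Origin at the centre of its underside. Along y the top is 220 mm long, both ends open (y = -110, +110 mm), overhanging the base by 10 mm; one end drops into the red scrap tray, the other into the grey parts tray (which is where varies). Across x two rails, 8 mm thick, 12 mm above the top, leave 176 mm clear (x = -88 to +88 mm).
- scrap_tray: red plastic open tray, fixed, 192 mm (x) by 100 mm (y), 26 mm high, walls and floor 4 mm, at one end of the board (centre 152 mm from the board's centre along the board's y axis, its near wall just under the overhanging top). Origin at the centre of its underside, axes parallel to the board's.
- parts_tray: grey plastic tray of the same size at the board's other end, fixed, divided in six, holding finished rings. Its walls are 26 mm high and nothing in it is higher. Origin at the centre of its underside, axes parallel to the board's.
- offcut_a: brass strip offcut, 60 mm (x) by 18 mm (y), 6 mm thick, lying loose on the board. Origin at the centre of its underside.
- offcut_b: copper plate offcut, 34 mm (x) by 30 mm (y), 6 mm thick, lying loose on the board. Origin at the centre of its underside.
- offcut_c: L-shaped silver-coloured offcut, 40 mm (x) by 32 mm (y) overall, limbs 14 mm wide, 6 mm thick, lying loose on the board. Origin within 2 mm of the centre of its outline, underside.
- offcut_d: round brass disc, 34 mm across, 6 mm thick, lying loose on the board. Origin at the centre of its underside.
- offcut_e: copper strip offcut, 50 mm (x) by 22 mm (y), 6 mm thick, lying loose on the board. Origin at the centre of its underside.
- scraper: scraper block standing upright on its blade on the mat, 66 mm high, 0.13 to 0.25 kg: orange blade along the bottom 110 mm long (x), 30 mm thick (y), 16 mm high; above it a brown wooden grip 110 mm long and 26 mm thick (y), up to the top. Origin at the centre of the blade's underside; z up. Grip it across its thickness.
- mat: black rubber mat, fixed, the scraper's place: 150 mm (x) by 70 mm (y), 4 mm thick. Origin at the centre of its underside. It lies to the left or right of the board.
- bowl: loose white ceramic bowl, 86 mm across, 45 mm high, with rings in it, across the board from the mat. Origin at the centre of its underside. A bystander.
- file: loose hand tool with a blue handle, 190 mm long, lying on the bench beyond on the left. Origin under its middle. A bystander.
- pliers: loose pliers with red handles, about 145 mm long, 14 mm high, lying on the bench beyond on the right. Origin at the pivot, underside. A bystander.
- flux_bottle: loose clear bottle with a green cap, 56 mm across, 130 mm high, beyond the board. Origin at the centre of its underside. A bystander.
- mallet: loose hammer with a black handle lying beyond the board at the back. Origin under its middle. A bystander.
Not all that is in view belongs to the job. Leave any blue, green or purple look-alike of the offcut_b alone.

How it is judged:
By the outcome, as a careful person would: the job done as asked, in the order asked, and still so for the second after the job is handed in, with the robot touching nothing.
It also fails if it takes over 56 s, if anything falls off the work surface, if the arm or the gripper's body presses on something with over 40 N, if the wrist force passes 120 N, or if a joint passes its speed limit or range.

## Working session

There is one attempt and no reset: what is moved stays moved. The work goes in short steps, Python scripts to look and compute and a tool call to move; the robot and the scene stay as the last step left them, time stands still between calls to the robot, and variables do not carry over. Pictures are saved under pics/ and viewed, at most 10 in all, crops included, and the job is handed in when it is done.

Besides the shell and the picture viewer there is one more tool, called in YAML: its name, and indented under it one key for each argument. move_arm: Moves the arm, as the interface text tells. Its arguments: {"type":"object","properties":{"plan":{"type":"array"},"force":{"type":"number"}},"required":["plan"]}

```bash
ls; mkdir -p pics; python3 - <<'E'
from plant import ctrl
import cv2,numpy as np
for n in("top","side"):
    im=ctrl.read_camera(n); cv2.imwrite(f"pics/{n}0.png",im[:,:,::-1]); m=ctrl.camera_model(n); print(n,{k:np.round(v,3).tolist() if hasattr(v,'__len__') and not isinstance(v,str) else v for k,v in m.items()})
print(ctrl.get_state())
E
```

```text
pics
top {'intrinsics': [[497.471, 0.0, 279.64], [0.0, 497.471, 211.071], [0.0, 0.0, 1.0]], 'cam_to_world': [[0.01, 0.98, -0.198, 0.336], [-1.0, 0.009, -0.003, 0.001], [-0.001, 0.198, 0.98, 1.139], [0.0, 0.0, 0.0, 1.0]]}
side {'intrinsics': [[536.829, 0.0, 273.241], [0.0, 536.829, 210.351], [0.0, 0.0, 1.0]], 'cam_to_world': [[0.785, 0.323, -0.529, -0.24], [-0.619, 0.403, -0.674, -1.019], [-0.004, 0.856, 0.516, 0.844], [0.0, 0.0, 0.0, 1.0]]}
{'time': 0.1, 'qpos': array([-1.30600226e+00,  2.87074532e-01,  1.57806198e+00, -5.66637044e-06,
        1.27856452e+00, -1.49994084e-01]), 'dq': array([ 0.00068122, -0.00227339, -0.00268114, -0.00022892, -0.00125752,
        0.0011156 ]), 'joint_efforts': array([ 5.03329902e-04, -4.07295549e+01, -2.93699151e+01, -1.50512597e-04,
        3.43232103e-03,  5.58946862e-07]), 'eef_pos': array([ 0.27189355, -0.6171645 ,  0.23007019]), 'tcp_rot': array([ 9.78570112e-01,  2.05911208e-01, -6.31849103e-05, -1.05229643e-03]), 'contact_force': array([-0.43690717,  0.52877674, -0.92171192]), 'wrist_torque': array([-0.03267678, -0.00683778,  0.03763742]), 'finger_force': 0.0, 'opening': 1.003166288918036}
```

View pics/top0.png

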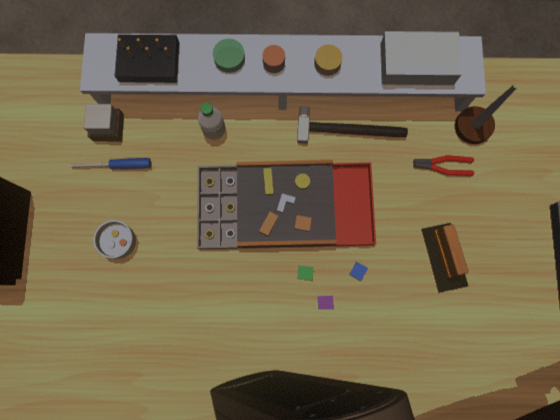

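View pics/side0.png

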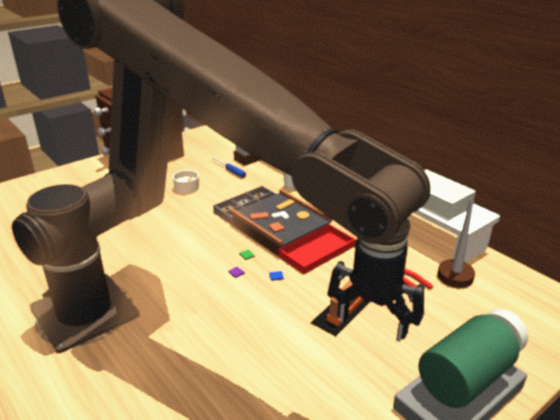

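The top view (up = +x, left = +y) shows the board at about (286,204) px, the grey tray on the left (+y) and the red tray on the right (-y). The mat and scraper are at about (446,257), the five offcuts lie at x 263–311, and the look-alikes are on the bench below the board. The side view shows the gripper hovering near the scraper, with nothing else in its way.

```bash
cat > h.py <<'E'
from plant import ctrl
import cv2,numpy as np
def ray(n,px,z):
    m=ctrl.camera_model(n);K=np.array(m["intrinsics"]);T=np.array(m["cam_to_world"])
    px=np.atleast_2d(px).astype(float)
    d=np.c_[px,np.ones(len(px))]@np.linalg.inv(K).T
    d=(d*[1,-1,-1])@T[:3,:3].T
    return T[:3,3]+d*((z-T[2,3])/d[:,2])[:,None]
def blobs(hsv,lo,hi,box,amin=20):
    m=cv2.inRange(hsv,np.array(lo),np.array(hi)); x0,y0,x1,y1=box
    k=np.zeros_like(m);k[y0:y1,x0:x1]=255;m&=k
    c,_=cv2.findContours(m,cv2.RETR_EXTERNAL,cv2.CHAIN_APPROX_NONE)
    return sorted([q for q in c if cv2.contourArea(q)>amin],key=cv2.contourArea,reverse=True)
def rect(n,c,z):
    p=ray(n,c.reshape(-1,2),z)[:,:2]; return cv2.minAreaRect((p*1000).astype(np.float32))
def tcp():
    s=ctrl.get_state();from scipy.spatial.transform import Rotation as R
    return np.array(s["eef_pos"]),R.from_quat(s["tcp_rot"]).as_matrix(),s
E
python3 - <<'E'
from h import *
im=ctrl.read_camera("top");hsv=cv2.cvtColor(im,cv2.COLOR_RGB2HSV)
def show(t,cs,z):
    for c in cs:
        r=rect("top",c,z);print(t,"area",cv2.contourArea(c),"c",np.round(r[0]),"sz",np.round(r[1]),"ang",round(r[2],1), np.round(cv2.boxPoints(r)).tolist())
show("red",blobs(hsv,(0,200,120),(6,255,255),(320,150,390,260),200)[:1],.026)
show("redH",blobs(hsv,(172,200,120),(180,255,255),(320,150,390,260),200)[:1],.026)
show("board",blobs(hsv,(0,0,20),(180,120,110),(238,163,336,246),500)[:1],.04)
show("offc",blobs(hsv,(0,110,120),(40,255,255),(242,168,333,240),20),.046)
show("silv",blobs(hsv,(0,0,140),(180,60,255),(242,168,333,240),20),.046)
show("mat",blobs(hsv,(0,0,0),(180,255,60),(410,215,480,300),100)[:2],.004)
show("grip",blobs(hsv,(5,120,60),(20,255,255),(430,220,470,285),50)[:3],.066)
cv2.imwrite("pics/crop.png",np.hstack([cv2.resize(im[215:300,410:480],None,fx=5,fy=5,interpolation=2),cv2.resize(im[155:255,330:390],None,fx=4.25,fy=4.25,interpolation=2)])[:,:,::-1])
for p in [(424,229),(445,262),(455,251),(300,205)]: print(p,hsv[p[1],p[0]])
E
```

```text
board area 7119.0 c [580. -10.] sz [176. 217.] ang 1.9 [[488.0, 96.0], [495.0, -121.0], [671.0, -116.0], [664.0, 101.0]]
offc area 174.5 c [530.  29.] sz [21. 48.] ang 62.6 [[504.0, 30.0], [546.0, 8.0], [556.0, 27.0], [514.0, 49.0]]
offc area 156.5 c [532. -48.] sz [33. 28.] ang 80.6 [[515.0, -62.0], [543.0, -66.0], [548.0, -34.0], [520.0, -30.0]]
offc area 154.0 c [627.  31.] sz [59. 17.] ang 5.3 [[598.0, 37.0], [599.0, 20.0], [657.0, 25.0], [656.0, 42.0]]
offc area 140.0 c [629. -47.] sz [31. 31.] ang 26.1 [[608.0, -40.0], [621.0, -68.0], [649.0, -54.0], [636.0, -26.0]]
silv area 87.5 c [575. -10.] sz [29. 36.] ang 72.5 [[554.0, -18.0], [588.0, -29.0], [597.0, -1.0], [562.0, 9.0]]
mat area 1397.5 c [ 463. -373.] sz [147.  67.] ang 12.6 [[384.0, -356.0], [398.0, -422.0], [542.0, -390.0], [527.0, -324.0]]
grip area 563.0 c [ 473. -378.] sz [111.  27.] ang 14.0 [[416.0, -378.0], [423.0, -404.0], [530.0, -377.0], [524.0, -351.0]]
grip area 135.0 c [ 464. -349.] sz [108.   9.] ang 13.9 [[411.0, -358.0], [413.0, -366.0], [517.0, -340.0], [515.0, -332.0]]
(424, 229) [17 98 47]
(445, 262) [ 17 193 132]
(455, 251) [ 13 158 131]
(300, 205) [ 7 31 73]
```

View pics/crop.png

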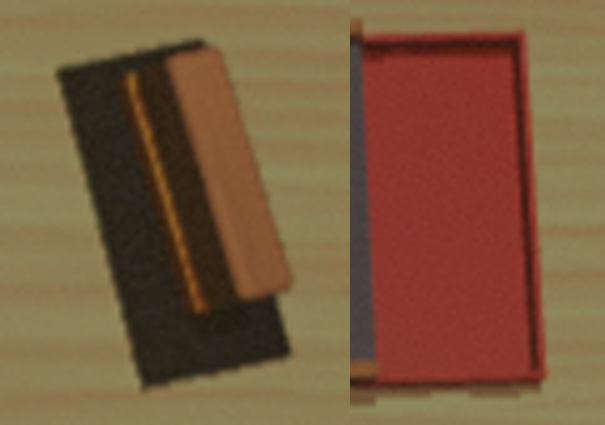

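The crop shows the scraper's grip top lying along the mat at about 14°, with the orange blade edge on its left. The red tray's far wall is at about px (370,163)–(376,244). The sizes I measured match those given: grip 111x27, mat 147x67, board clear width 176. Next I'll work out the first move.

```bash
cat >> h.py <<'E'
C=np.array([.580,-.010]);D=np.array([.0323,-.9995]);U=np.array([.9995,.0323])  # board centre, toward red, across
def go(x,y,z,ang):
    p,R,s=tcp(); d=R.T@(np.array([x,y,z])-p)
    a=np.degrees(np.arctan2(R[1,0],R[0,0])); print("t",round(s["time"],2),"pos",np.round(p,4),"ang",round(a,2),"-> d",np.round(d,4),"yaw",round(float(np.radians(a-ang)),3))
E
python3 - <<'E'
from h import *
f=ray("top",[(370.5,163),(375.9,244.4)],.026)[:,:2];print(f, (f-C)@D,(f-C)@U)
go(.4725,-.377,.15,14);go(*(C+.03*U-.085*D),.13,1.85)
E
```

```text
[[ 0.6772476  -0.20660942]
 [ 0.48664737 -0.21369119]] [0.19965221 0.20057405] [ 0.09084849 -0.09988518]
t 0.15 pos [ 0.2719 -0.6172  0.2302] ang 23.77 -> d [ 0.2804 -0.1389  0.0806] yaw 0.17
t 0.15 pos [ 0.2719 -0.6172  0.2302] ang 23.77 -> d [ 0.5862 -0.4991  0.1013] yaw 0.382
```

```bash
python3 - <<'E'
from h import *
im=ctrl.read_camera("top");hsv=cv2.cvtColor(im,cv2.COLOR_RGB2HSV)
for x in (250,285,320):
    print(x,[(y,*map(int,hsv[y,x])) for y in list(range(157,169))+list(range(238,252))])
for y in (180,232): print(y,[(x,*map(int,hsv[y,x])) for x in list(range(232,242))+list(range(330,340))])
ys=[159,162,165,241,244,247]
for x in (250,285,320):
    print(x,np.round((ray("top",[(x,y) for y in ys],.052)[:,:2]-C)@U*1000,1))
E
```

```text
250 [(157, 21, 104, 140), (158, 21, 104, 140), (159, 23, 100, 140), (160, 24, 97, 140), (161, 20, 116, 139), (162, 13, 152, 136), (163, 13, 160, 134), (164, 12, 155, 115), (165, 13, 140, 69), (166, 16, 85, 51), (167, 19, 34, 60), (168, 15, 28, 74), (238, 8, 27, 75), (239, 9, 24, 74), (240, 3, 30, 76), (241, 11, 98, 102), (242, 12, 145, 130), (243, 13, 155, 138), (244, 13, 159, 130), (245, 13, 154, 98), (246, 15, 112, 50), (247, 16, 114, 49), (248, 15, 129, 85), (249, 16, 129, 107), (250, 15, 133, 102), (251, 16, 123, 108)]
285 [(157, 22, 102, 140), (158, 22, 101, 141), (159, 23, 98, 140), (160, 21, 113, 136), (161, 14, 143, 134), (162, 12, 153, 133), (163, 13, 158, 118), (164, 13, 156, 80), (165, 13, 90, 51), (166, 17, 38, 60), (167, 13, 31, 73), (168, 13, 31, 73), (238, 9, 24, 75), (239, 7, 30, 76), (240, 12, 78, 91), (241, 12, 134, 120), (242, 12, 148, 136), (243, 12, 155, 135), (244, 12, 153, 112), (245, 14, 163, 47), (246, 19, 137, 41), (247, 15, 135, 83), (248, 15, 132, 110), (249, 14, 132, 110), (250, 15, 124, 109), (251, 21, 111, 122)]
320 [(157, 23, 98, 140), (158, 22, 101, 1
[... 700 characters left out ...]
1, 4, 25, 72), (332, 2, 46, 77), (333, 3, 147, 118), (334, 3, 171, 137), (335, 3, 173, 140), (336, 2, 172, 139), (337, 3, 173, 140), (338, 3, 174, 139), (339, 2, 171, 139)]
232 [(232, 5, 22, 70), (233, 120, 10, 132), (234, 158, 8, 124), (235, 3, 26, 118), (236, 6, 31, 115), (237, 7, 27, 84), (238, 10, 21, 72), (239, 4, 24, 74), (240, 10, 20, 75), (241, 9, 24, 74), (330, 8, 38, 74), (331, 6, 35, 72), (332, 5, 41, 75), (333, 6, 35, 72), (334, 9, 48, 75), (335, 4, 120, 104), (336, 2, 162, 135), (337, 3, 168, 140), (338, 3, 172, 138), (339, 3, 166, 140)]
250 [  98.8   91.7   84.6  -89.4  -96.  -102.7]
285 [  97.    89.9   82.8  -91.1  -97.8 -104.4]
320 [  95.2   88.    81.   -92.9  -99.5 -106.2]
```

move_arm:
  plan:
    - {"x": 0.04, "y": -0.02, "z": 0.01, "yaw": 0.03}
    - {"x": 0.08, "y": -0.04, "z": 0.02, "yaw": 0.07}
    - {"x": 0.12, "y": -0.06, "z": 0.03, "yaw": 0.1}
    - {"x": 0.16, "y": -0.08, "z": 0.045, "yaw": 0.13}
    - {"x": 0.2, "y": -0.1, "z": 0.06, "yaw": 0.17}

```text
validation failed for argument at $.pl...
```

move_arm:
  plan:
    - {"x": 0.031, "y": -0.033, "z": 0.008}
    - {"x": 0.06, "y": -0.066, "z": 0.015}
    - {"x": 0.06, "y": -0.066, "z": 0.02}
    - {"x": 0.06, "y": -0.066, "z": 0.02}

```text
validation failed for argument at $.pl...
```

move_arm:
  plan:
    - {"x": 0.04, "y": -0.02, "z": 0.01, "yaw": 0.03, "fingers": 0}
    - {"x": 0.08, "y": -0.04, "z": 0.02, "yaw": 0.07, "fingers": 0}
    - {"x": 0.12, "y": -0.06, "z": 0.03, "yaw": 0.1, "fingers": 0}
    - {"x": 0.16, "y": -0.08, "z": 0.045, "yaw": 0.13, "fingers": 0}
    - {"x": 0.2, "y": -0.1, "z": 0.06, "yaw": 0.17, "fingers": 0}

```text
time: 0.7
eef_pos: [0.4157, -0.4442, 0.171]
tcp_rot: [0.993, 0.121, 0.0, 0.0]
contact_force: [1.1, 0.0, 0.3]
opening: 1.0
finger_force: 0.0
```

```bash
sed -i 's/^C=np.array(\[.580,-.010\])/C=np.array([.5777,-.0101])/' h.py; python3 - <<'E'
from h import *
go(.4725,-.377,.03,14)
p=ray("top",[(332.6,180),(334.7,232)],.04)[:,:2];print((p-C)@D)
E
```

```text
t 0.7 pos [ 0.4157 -0.4442  0.171 ] ang 13.92 -> d [ 0.0713 -0.0516  0.141 ] yaw -0.001
[0.10806414 0.10749566]
```

move_arm:
  plan:
    - {"x": 0.036, "y": -0.026, "z": 0.01, "yaw": 0, "fingers": 0}
    - {"x": 0.071, "y": -0.052, "z": 0.03, "yaw": 0, "fingers": 0}
    - {"x": 0.071, "y": -0.052, "z": 0.06, "yaw": 0, "fingers": 0}
    - {"x": 0.071, "y": -0.052, "z": 0.09, "yaw": 0, "fingers": 0}
    - {"x": 0.071, "y": -0.052, "z": 0.09, "yaw": 0, "fingers": 0}

```text
time: 1.2
eef_pos: [0.4687, -0.3745, 0.0761]
tcp_rot: [0.992, 0.123, -0.003, -0.004]
contact_force: [0.1, 0.1, -0.6]
opening: 0.999
finger_force: 0.0
```

```bash
sed -i 's/^C=np.array(\[.5777,-.0101\])/C=np.array([.5776,-.0081])/' h.py; python3 - <<'E'
from h import *
go(.4725,-.377,.03,14)
im=ctrl.read_camera("side");cv2.imwrite("pics/s1.png",cv2.resize(im[200:370,260:460],None,fx=3.5,fy=3.5)[:,:,::-1])
E
```

```text
t 1.2 pos [ 0.4687 -0.3745  0.0761] ang 14.08 -> d [0.0033 0.0037 0.0461] yaw 0.001
```

View pics/s1.png

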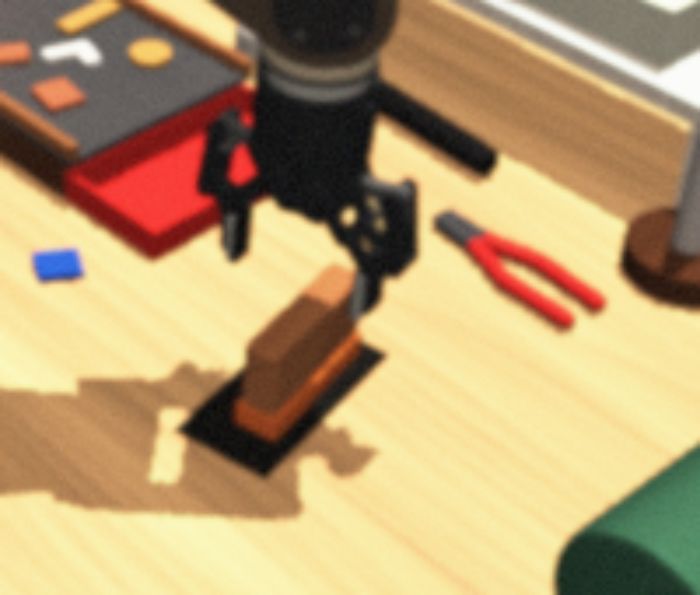

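The gripper straddles the grip, with its fingers on either side of the scraper, so I'll descend.

move_arm:
  plan:
    - {"x": 0, "y": 0, "z": 0.012, "yaw": 0, "fingers": 0}
    - {"x": 0, "y": 0, "z": 0.025, "yaw": 0, "fingers": 0}
    - {"x": 0, "y": 0, "z": 0.035, "yaw": 0, "fingers": 0}
    - {"x": 0, "y": 0, "z": 0.035, "yaw": 0, "fingers": 0}
    - {"x": 0, "y": 0, "z": 0.035, "yaw": 0, "fingers": 0}

```text
time: 1.75
eef_pos: [0.4709, -0.378, 0.0461]
tcp_rot: [0.993, 0.122, -0.0, -0.0]
contact_force: [0.0, 0.2, 0.1]
opening: 0.995
finger_force: 0.0
```

```bash
python3 - <<'E'
from h import *
go(.4725,-.377,.03,14)
E
```

```text
t 1.75 pos [ 0.4709 -0.378   0.0461] ang 14.01 -> d [ 0.0018 -0.0006  0.0161] yaw 0.0
```

move_arm:
  plan:
    - {"x": 0.001, "y": 0, "z": 0.01, "yaw": 0, "fingers": 0}
    - {"x": 0.002, "y": 0, "z": 0.016, "yaw": 0, "fingers": 0}
    - {"x": 0.002, "y": 0, "z": 0.016, "yaw": 0, "fingers": 0.3}
    - {"x": 0.002, "y": 0, "z": 0.016, "yaw": 0, "fingers": 0.6}
    - {"x": 0.002, "y": 0, "z": 0.016, "yaw": 0, "fingers": 1}
  force: 60

```text
time: 2.25
eef_pos: [0.4732, -0.3776, 0.0305]
tcp_rot: [0.993, 0.122, 0.0, 0.0]
contact_force: [-0.3, 0.0, 0.8]
opening: 0.514
finger_force: 0.0
```

move_arm:
  plan:
    - {"x": 0, "y": 0, "z": 0, "yaw": 0, "fingers": 1}
    - {"x": 0, "y": 0, "z": 0, "yaw": 0, "fingers": 1}
    - {"x": 0, "y": 0, "z": 0, "yaw": 0, "fingers": 1}
    - {"x": 0, "y": 0, "z": 0, "yaw": 0, "fingers": 1}
    - {"x": 0, "y": 0, "z": 0, "yaw": 0, "fingers": 1}

```text
time: 2.75
eef_pos: [0.4733, -0.3778, 0.0308]
tcp_rot: [0.993, 0.122, 0.0, 0.0]
contact_force: [-0.3, -0.7, 1.8]
opening: 0.299
finger_force: 59.3
```

move_arm:
  plan:
    - {"x": 0, "y": 0, "z": -0.02, "yaw": 0, "fingers": 1}
    - {"x": 0, "y": 0, "z": -0.05, "yaw": 0, "fingers": 1}
    - {"x": 0, "y": 0, "z": -0.08, "yaw": 0, "fingers": 1}
    - {"x": 0, "y": 0, "z": -0.08, "yaw": 0, "fingers": 1}
    - {"x": 0, "y": 0, "z": -0.08, "yaw": 0, "fingers": 1}

```text
time: 3.25
eef_pos: [0.4728, -0.3773, 0.1101]
tcp_rot: [0.993, 0.122, -0.0, -0.0]
contact_force: [-0.5, 0.3, -1.9]
opening: 0.303
finger_force: 59.2
```

```bash
python3 - <<'E'
from h import *
go(*(C-.03*U-.083*D),.11,1.85)
im=ctrl.read_camera("side");cv2.imwrite("pics/s2.png",cv2.resize(im[180:370,260:460],None,fx=3,fy=3)[:,:,::-1])
E
```

```text
t 3.25 pos [ 0.4728 -0.3773  0.1101] ang 14.03 -> d [ 1.793e-01 -4.202e-01  1.000e-04] yaw 0.213
```

View pics/s2.png

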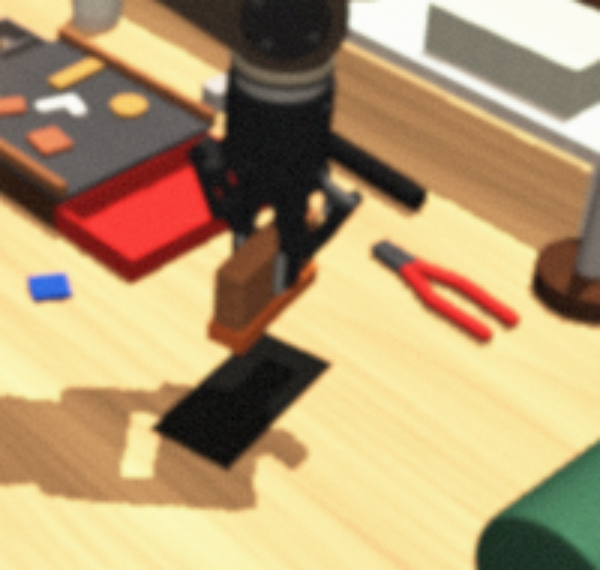

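The scraper is held upright and clear of the mat. The blade's lower corners are at crop (238,353) and (315,280), so I'll check its position in the hand from these.

```bash
python3 - <<'E'
from h import *
p,R,s=tcp()
im=ctrl.read_camera("side");hsv=cv2.cvtColor(im,cv2.COLOR_RGB2HSV)
q=ray("side",[(339.3,297.7),(365,273.3),(329.5,289)],.0833); print(q,np.round(((q-p)@R)[:,:2],4))
# mat from both views
c=blobs(hsv,(0,0,0),(180,255,45),(305,285,375,340),200)[0]
r=rect("side",c,.004);print(np.round(r[0],1),np.round(r[1],1),r[2])
h2=cv2.cvtColor(ctrl.read_camera("top"),cv2.COLOR_RGB2HSV)
for c in blobs(h2,(0,0,0),(180,255,60),(410,215,480,300),100)[:2]:
    r=rect("top",c,.004);print("top",np.round(r[0],1),np.round(r[1],1),r[2])
E
```

```text
[[ 0.42413079 -0.40240479  0.0833    ]
 [ 0.53016213 -0.37766804  0.0833    ]
 [ 0.42777074 -0.36786971  0.0833    ]] [[-0.0529  0.0135]
 [ 0.056   0.0152]
 [-0.041  -0.0191]]
[ 461.1 -375. ] [142.   64.3] 12.524443626403809
top [ 462.5 -381. ] [135.7 224.9] 77.8196029663086
```

move_arm:
  plan:
    - {"x": 0.018, "y": -0.042, "z": 0, "yaw": 0.03, "fingers": 1}
    - {"x": 0.036, "y": -0.084, "z": 0, "yaw": 0.06, "fingers": 1}
    - {"x": 0.054, "y": -0.126, "z": 0, "yaw": 0.09, "fingers": 1}
    - {"x": 0.072, "y": -0.168, "z": 0, "yaw": 0.12, "fingers": 1}
    - {"x": 0.09, "y": -0.21, "z": 0, "yaw": 0.15, "fingers": 1}

```text
time: 3.9
eef_pos: [0.5084, -0.1497, 0.1085]
tcp_rot: [0.999, 0.046, -0.001, -0.001]
contact_force: [0.2, -0.6, -1.3]
opening: 0.298
finger_force: 59.4
```

```bash
python3 - <<'E'
from h import *
go(*(C-.03*U-.083*D),.11,1.85)
E
```

```text
t 3.9 pos [ 0.5084 -0.1497  0.1085] ang 5.33 -> d [ 0.0572 -0.2192 -0.0012] yaw 0.061
```

move_arm:
  plan:
    - {"x": 0.014, "y": -0.045, "z": 0, "yaw": 0.02, "fingers": 1}
    - {"x": 0.025, "y": -0.09, "z": 0, "yaw": 0.04, "fingers": 1}
    - {"x": 0.036, "y": -0.135, "z": 0, "yaw": 0.06, "fingers": 1}
    - {"x": 0.047, "y": -0.18, "z": 0, "yaw": 0.06, "fingers": 1}
    - {"x": 0.056, "y": -0.215, "z": 0, "yaw": 0.06, "fingers": 1}

```text
time: 4.4
eef_pos: [0.5436, 0.07, 0.1085]
tcp_rot: [1.0, 0.018, -0.002, -0.0]
contact_force: [0.5, -0.2, -1.8]
opening: 0.297
finger_force: 59.5
```

move_arm:
  plan:
    - {"x": 0, "y": 0, "z": 0.01, "yaw": 0, "fingers": 1}
    - {"x": 0, "y": 0, "z": 0.02, "yaw": 0, "fingers": 1}
    - {"x": 0, "y": 0, "z": 0.02, "yaw": 0, "fingers": 1}

```text
time: 4.7
eef_pos: [0.5424, 0.0668, 0.087]
tcp_rot: [1.0, 0.017, -0.003, -0.0]
contact_force: [-0.1, -0.0, -2.0]
opening: 0.295
finger_force: 59.8
```

```bash
python3 - <<'E'
from h import *
go(*(C-.0315*U-.083*D),.0675,1.85)
im=ctrl.read_camera("top");cv2.imwrite("pics/t2.png",cv2.resize(im[140:260,190:390],None,fx=3.5,fy=3.5)[:,:,::-1])
E
```

```text
t 4.7 pos [0.5424 0.0668 0.087 ] ang 1.96 -> d [ 0.0014 -0.007   0.0195] yaw 0.002
```

View pics/t2.png

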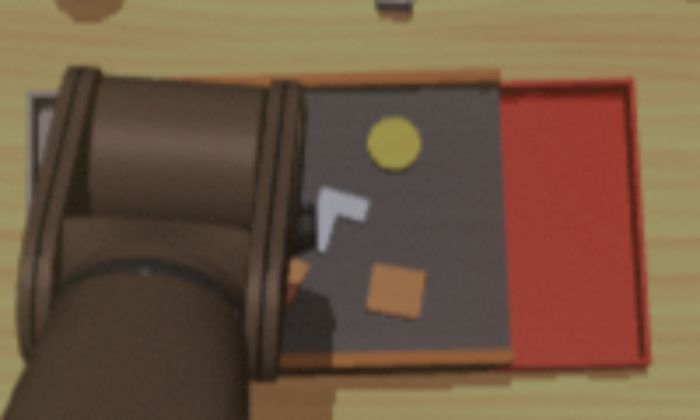

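The arm hides the left part of the board; the disc, L-piece, plate and end of the copper strip are unmoved. I'll move back 7 mm and then lower.

move_arm:
  plan:
    - {"x": 0.001, "y": -0.007, "z": 0, "yaw": 0, "fingers": 1}
    - {"x": 0.001, "y": -0.007, "z": 0.005, "yaw": 0, "fingers": 1}
    - {"x": 0.001, "y": -0.007, "z": 0.013, "yaw": 0, "fingers": 1}
    - {"x": 0.001, "y": -0.007, "z": 0.017, "yaw": 0, "fingers": 1}
    - {"x": 0.001, "y": -0.007, "z": 0.017, "yaw": 0, "fingers": 1}

```text
time: 5.25
eef_pos: [0.5447, 0.0743, 0.0722]
tcp_rot: [1.0, 0.017, -0.001, -0.0]
contact_force: [-0.4, -0.7, -1.2]
opening: 0.298
finger_force: 59.8
```

```bash
python3 - <<'E'
from h import *
go(*(C-.0315*U-.083*D),.0675,1.85)
go(*(C-.0315*U+.112*D),.0675,1.85)
E
```

```text
t 5.25 pos [0.5447 0.0743 0.0722] ang 1.98 -> d [-0.0013  0.0004  0.0047] yaw 0.002
t 5.25 pos [0.5447 0.0743 0.0722] ang 1.98 -> d [-0.0018  0.1954  0.0046] yaw 0.002
```

move_arm:
  plan:
    - {"x": -0.001, "y": 0, "z": 0.003, "yaw": 0, "fingers": 1}
    - {"x": -0.001, "y": 0, "z": 0.005, "yaw": 0, "fingers": 1}
    - {"x": -0.001, "y": 0, "z": 0.005, "yaw": 0, "fingers": 1}

```text
time: 5.55
eef_pos: [0.5444, 0.0744, 0.0681]
tcp_rot: [1.0, 0.017, -0.0, -0.0]
contact_force: [-0.5, 0.2, -1.9]
opening: 0.3
finger_force: 59.8
```

move_arm:
  plan:
    - {"x": 0, "y": 0.01, "z": 0.001, "yaw": 0, "fingers": 1}
    - {"x": 0, "y": 0.03, "z": 0.001, "yaw": 0, "fingers": 1}
    - {"x": 0, "y": 0.05, "z": 0.001, "yaw": 0, "fingers": 1}
    - {"x": 0, "y": 0.07, "z": 0.001, "yaw": 0, "fingers": 1}
    - {"x": 0, "y": 0.09, "z": 0.001, "yaw": 0, "fingers": 1}

```text
time: 6.05
eef_pos: [0.5477, -0.0167, 0.0674]
tcp_rot: [1.0, 0.017, 0.0, -0.0]
contact_force: [-0.1, 1.1, -1.3]
opening: 0.298
finger_force: 59.7
```

move_arm:
  plan:
    - {"x": 0, "y": 0.02, "z": 0, "yaw": 0, "fingers": 1}
    - {"x": 0, "y": 0.04, "z": 0, "yaw": 0, "fingers": 1}
    - {"x": 0, "y": 0.06, "z": 0, "yaw": 0, "fingers": 1}
    - {"x": 0, "y": 0.08, "z": 0, "yaw": 0, "fingers": 1}
    - {"x": 0, "y": 0.1, "z": 0, "yaw": 0, "fingers": 1}

```text
time: 6.55
eef_pos: [0.5511, -0.1169, 0.0675]
tcp_rot: [1.0, 0.017, 0.0, 0.0]
contact_force: [0.3, 0.7, -1.6]
opening: 0.298
finger_force: 59.7
```

```bash
python3 - <<'E'
from h import *
go(*(C-.0315*U+.112*D),.0675,1.85)
a=ctrl.read_camera("side")[190:290,190:390];b=ctrl.read_camera("top")[140:260,190:390]
cv2.imwrite("pics/s3.png",np.vstack([cv2.resize(a,None,fx=2.7,fy=2.7),cv2.resize(b,None,fx=2.7,fy=2.7)])[:,:,::-1])
E
```

```text
t 6.55 pos [ 0.5511 -0.1169  0.0675] ang 1.98 -> d [-0.0016  0.0041  0.    ] yaw 0.002
```

View pics/s3.png

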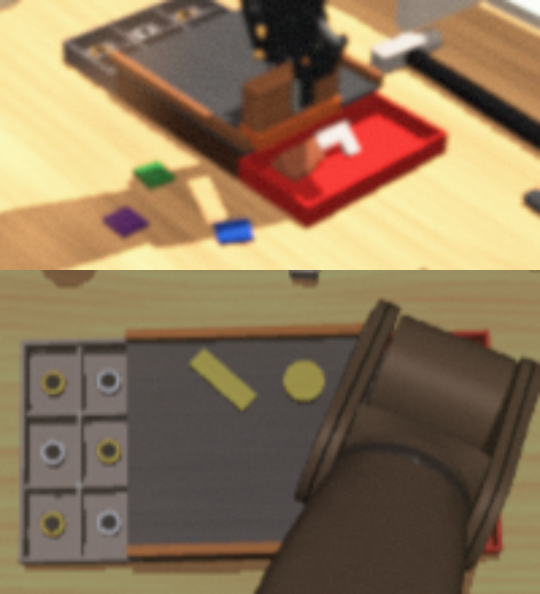

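Pass 1 worked: the L-piece and the copper pieces are in the red tray. The brass strip, now rotated at lower crop (190–256, 348–410), and the disc at (303,380) remain. I'll push a little farther, lift and go back for the other lane.

move_arm:
  plan:
    - {"x": 0, "y": 0.01, "z": 0, "yaw": 0, "fingers": 1}
    - {"x": 0, "y": 0.012, "z": 0, "yaw": 0, "fingers": 1}
    - {"x": 0, "y": 0.012, "z": -0.02, "yaw": 0, "fingers": 1}
    - {"x": 0, "y": 0.012, "z": -0.04, "yaw": 0, "fingers": 1}
    - {"x": 0, "y": 0.012, "z": -0.05, "yaw": 0, "fingers": 1}

```text
time: 7.15
eef_pos: [0.5525, -0.1274, 0.1192]
tcp_rot: [1.0, 0.018, 0.001, 0.001]
contact_force: [0.9, -0.0, -0.6]
opening: 0.298
finger_force: 59.8
```

```bash
python3 - <<'E'
from h import *
go(*(C+.0285*U-.083*D),.1,1.85)
im=ctrl.read_camera("top");hsv=cv2.cvtColor(im,cv2.COLOR_RGB2HSV)
for c in blobs(hsv,(0,110,120),(40,255,255),(242,168,310,238),20):
    p=ray("top",c.reshape(-1,2),.046)[:,:2]-C;print("u",np.round([(p@U).min(),(p@U).max()],3),"v",np.round([(p@D).min(),(p@D).max()],3))
E
```

```text
t 7.15 pos [ 0.5525 -0.1274  0.1192] ang 2.03 -> d [ 0.058  -0.2013  0.0191] yaw 0.003
u [0.026 0.076] v [-0.053 -0.001]
u [0.034 0.065] v [0.024 0.056]
```

move_arm:
  plan:
    - {"x": 0.012, "y": -0.04, "z": 0, "yaw": 0, "fingers": 1}
    - {"x": 0.024, "y": -0.08, "z": 0, "yaw": 0, "fingers": 1}
    - {"x": 0.035, "y": -0.12, "z": 0, "yaw": 0, "fingers": 1}
    - {"x": 0.047, "y": -0.16, "z": 0, "yaw": 0, "fingers": 1}
    - {"x": 0.057, "y": -0.2, "z": 0, "yaw": 0, "fingers": 1}

```text
time: 7.7
eef_pos: [0.6014, 0.0763, 0.1165]
tcp_rot: [1.0, 0.018, -0.0, -0.0]
contact_force: [0.7, 0.3, -1.8]
opening: 0.298
finger_force: 59.8
```

move_arm:
  plan:
    - {"x": 0, "y": 0, "z": 0.005, "yaw": 0, "fingers": 1}
    - {"x": 0, "y": 0, "z": 0.02, "yaw": 0, "fingers": 1}
    - {"x": 0, "y": 0, "z": 0.035, "yaw": 0, "fingers": 1}
    - {"x": 0, "y": 0, "z": 0.04, "yaw": 0, "fingers": 1}
    - {"x": 0, "y": 0, "z": 0.04, "yaw": 0, "fingers": 1}

```text
time: 8.2
eef_pos: [0.6, 0.0733, 0.0749]
tcp_rot: [1.0, 0.017, -0.002, -0.0]
contact_force: [-0.3, -0.4, -2.0]
opening: 0.298
finger_force: 60.0
```

```bash
python3 - <<'E'
from h import *
go(*(C+.0285*U-.083*D),.0673,1.85)
E
```

```text
t 8.2 pos [0.6    0.0733 0.0749] ang 1.89 -> d [ 0.0035 -0.0024  0.0075] yaw 0.001
```

move_arm:
  plan:
    - {"x": 0.002, "y": -0.002, "z": 0.003, "yaw": 0, "fingers": 1}
    - {"x": 0.002, "y": -0.002, "z": 0.006, "yaw": 0, "fingers": 1}
    - {"x": 0.002, "y": -0.002, "z": 0.006, "yaw": 0, "fingers": 1}
    - {"x": 0.002, "y": -0.002, "z": 0.006, "yaw": 0, "fingers": 1}

```text
time: 8.6
eef_pos: [0.6038, 0.0764, 0.0716]
tcp_rot: [1.0, 0.017, 0.0, 0.0]
contact_force: [0.4, -0.3, -1.7]
opening: 0.297
finger_force: 60.0
```

```bash
python3 - <<'E'
from h import *
go(*(C+.0285*U-.083*D),.0673,1.85)
E
```

```text
t 8.6 pos [0.6038 0.0764 0.0716] ang 1.99 -> d [-0.0004  0.0006  0.0043] yaw 0.002
```

move_arm:
  plan:
    - {"x": 0, "y": 0, "z": 0.004, "yaw": 0, "fingers": 1}
    - {"x": 0, "y": 0, "z": 0.004, "yaw": 0, "fingers": 1}
    - {"x": 0, "y": 0.01, "z": 0.004, "yaw": 0, "fingers": 1}
    - {"x": 0, "y": 0.03, "z": 0.004, "yaw": 0, "fingers": 1}
    - {"x": 0, "y": 0.05, "z": 0.004, "yaw": 0, "fingers": 1}

```text
time: 9.1
eef_pos: [0.6054, 0.0257, 0.0674]
tcp_rot: [1.0, 0.018, 0.0, 0.0]
contact_force: [0.2, -0.5, -0.8]
opening: 0.295
finger_force: 60.0
```

move_arm:
  plan:
    - {"x": 0, "y": 0.02, "z": 0, "yaw": 0, "fingers": 1}
    - {"x": 0, "y": 0.04, "z": 0, "yaw": 0, "fingers": 1}
    - {"x": 0, "y": 0.06, "z": 0, "yaw": 0, "fingers": 1}
    - {"x": 0, "y": 0.08, "z": 0, "yaw": 0, "fingers": 1}
    - {"x": 0, "y": 0.1, "z": 0, "yaw": 0, "fingers": 1}

```text
time: 9.6
eef_pos: [0.6087, -0.0748, 0.0674]
tcp_rot: [1.0, 0.017, 0.0, -0.0]
contact_force: [-0.5, 0.3, -1.1]
opening: 0.298
finger_force: 60.0
```

move_arm:
  plan:
    - {"x": 0, "y": 0.02, "z": 0, "yaw": 0, "fingers": 1}
    - {"x": 0, "y": 0.04, "z": 0, "yaw": 0, "fingers": 1}
    - {"x": 0, "y": 0.053, "z": 0, "yaw": 0, "fingers": 1}
    - {"x": 0, "y": 0.053, "z": 0, "yaw": 0, "fingers": 1}

```text
time: 10.0
eef_pos: [0.6107, -0.1284, 0.0676]
tcp_rot: [1.0, 0.016, 0.0, 0.0]
contact_force: [1.0, 1.0, -0.7]
opening: 0.295
finger_force: 59.9
```

move_arm:
  plan:
    - {"x": 0, "y": 0, "z": -0.02, "yaw": 0, "fingers": 1}
    - {"x": 0, "y": 0, "z": -0.05, "yaw": 0, "fingers": 1}
    - {"x": 0, "y": 0, "z": -0.05, "yaw": 0, "fingers": 1}

```text
time: 10.3
eef_pos: [0.6136, -0.1267, 0.1222]
tcp_rot: [1.0, 0.018, 0.004, 0.001]
contact_force: [0.4, -0.2, -0.7]
opening: 0.298
finger_force: 60.1
```

```bash
python3 - <<'E'
from h import *
M=np.array([.462,-.374]);go(*M,.115,12.5)
a=ctrl.read_camera("side")[190:290,190:390];b=ctrl.read_camera("top")[140:260,190:390]
cv2.imwrite("pics/s4.png",np.vstack([cv2.resize(a,None,fx=2.7,fy=2.7),cv2.resize(b,None,fx=2.7,fy=2.7)])[:,:,::-1])
E
```

```text
t 10.3 pos [ 0.6136 -0.1267  0.1222] ang 2.03 -> d [-0.1603  0.2417  0.0066] yaw -0.183
```

View pics/s4.png

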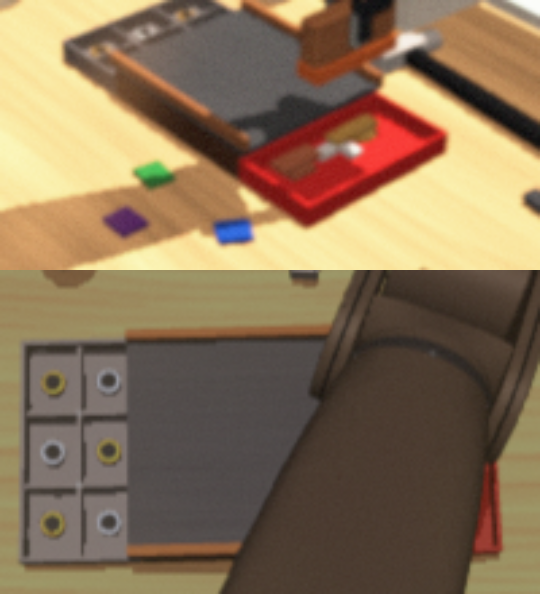

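The board is clear and the offcuts are in the red tray. Next I'll return the scraper to the mat.

move_arm:
  plan:
    - {"x": -0.027, "y": 0.04, "z": 0, "yaw": -0.03, "fingers": 1}
    - {"x": -0.053, "y": 0.08, "z": 0, "yaw": -0.06, "fingers": 1}
    - {"x": -0.08, "y": 0.12, "z": 0, "yaw": -0.1, "fingers": 1}
    - {"x": -0.107, "y": 0.16, "z": 0, "yaw": -0.14, "fingers": 1}
    - {"x": -0.133, "y": 0.2, "z": 0, "yaw": -0.18, "fingers": 1}

```text
time: 10.9
eef_pos: [0.4826, -0.3309, 0.1151]
tcp_rot: [0.994, 0.108, -0.001, -0.001]
contact_force: [1.2, -0.2, -1.8]
opening: 0.297
finger_force: 60.0
```

move_arm:
  plan:
    - {"x": -0.016, "y": 0.02, "z": 0, "yaw": 0, "fingers": 1}
    - {"x": -0.033, "y": 0.037, "z": 0, "yaw": 0, "fingers": 1}
    - {"x": -0.033, "y": 0.037, "z": 0, "yaw": 0, "fingers": 1}
    - {"x": -0.033, "y": 0.037, "z": 0, "yaw": 0, "fingers": 1}

```text
time: 11.3
eef_pos: [0.4595, -0.3732, 0.1155]
tcp_rot: [0.994, 0.107, -0.001, -0.002]
contact_force: [0.4, 0.2, -1.5]
opening: 0.299
finger_force: 60.0
```

```bash
python3 - <<'E'
from h import *
go(.4605,-.3743,.0315,12.5)
im=ctrl.read_camera("top");hsv=cv2.cvtColor(im,cv2.COLOR_RGB2HSV)
for y in (229,232): pass
cv2.imwrite("pics/t5.png",cv2.resize(im[140:320,190:490],None,fx=2.6,fy=2.6)[:,:,::-1])
E
```

```text
t 11.3 pos [ 0.4595 -0.3732  0.1155] ang 12.25 -> d [0.0008 0.0016 0.084 ] yaw -0.004
```

View pics/t5.png

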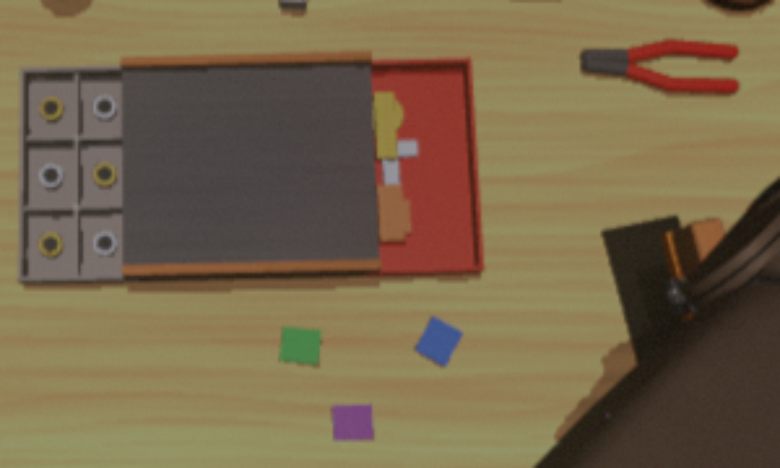

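The tray holds all five offcuts: the strip over the disc near crop (388,120), the L at (395,160) and both coppers at (393,212). Now I'll lower the scraper.

move_arm:
  plan:
    - {"x": 0, "y": 0, "z": 0.025, "yaw": 0, "fingers": 1}
    - {"x": 0, "y": 0, "z": 0.05, "yaw": 0, "fingers": 1}
    - {"x": 0, "y": 0, "z": 0.07, "yaw": 0, "fingers": 1}
    - {"x": 0, "y": 0, "z": 0.078, "yaw": 0, "fingers": 1}
    - {"x": 0, "y": 0, "z": 0.078, "yaw": 0, "fingers": 1}

```text
time: 11.85
eef_pos: [0.46, -0.3721, 0.0375]
tcp_rot: [0.994, 0.108, -0.001, -0.002]
contact_force: [0.0, -0.0, -1.5]
opening: 0.298
finger_force: 60.0
```

```bash
python3 - <<'E'
from h import *
go(.4605,-.3743,.0310,12.5)
E
```

```text
t 11.85 pos [ 0.46   -0.3721  0.0375] ang 12.39 -> d [0.0001 0.0023 0.0065] yaw -0.002
```

move_arm:
  plan:
    - {"x": 0, "y": 0.002, "z": 0.003, "yaw": 0, "fingers": 1}
    - {"x": 0, "y": 0.002, "z": 0.006, "yaw": 0, "fingers": 1}
    - {"x": 0, "y": 0.002, "z": 0.006, "yaw": 0, "fingers": 1}
    - {"x": 0, "y": 0.002, "z": 0.006, "yaw": 0, "fingers": 1}

```text
time: 12.25
eef_pos: [0.461, -0.3764, 0.0339]
tcp_rot: [0.994, 0.107, 0.0, 0.0]
contact_force: [-0.2, -0.3, -2.3]
opening: 0.295
finger_force: 60.0
```

move_arm:
  plan:
    - {"x": 0, "y": -0.001, "z": 0.002, "yaw": 0, "fingers": 1}
    - {"x": 0, "y": -0.001, "z": 0.003, "yaw": 0, "fingers": 1}
    - {"x": 0, "y": -0.001, "z": 0.003, "yaw": 0, "fingers": 1}
    - {"x": 0, "y": -0.001, "z": 0.003, "yaw": 0, "fingers": 1}

```text
time: 12.65
eef_pos: [0.4606, -0.3752, 0.0308]
tcp_rot: [0.994, 0.107, 0.0, 0.0]
contact_force: [-1.9, 0.9, 2.0]
opening: 0.297
finger_force: 60.2
```

Contact force is up (+2 N against −2 N carried) and z equals the original grasp height, so the scraper is on the mat. I'll release.

move_arm:
  plan:
    - {"x": 0, "y": 0, "z": 0, "yaw": 0, "fingers": 0.6}
    - {"x": 0, "y": 0, "z": 0, "yaw": 0, "fingers": 0.4}
    - {"x": 0, "y": 0, "z": 0, "yaw": 0, "fingers": 0.2}
    - {"x": 0, "y": 0, "z": 0, "yaw": 0, "fingers": 0}
    - {"x": 0, "y": 0, "z": 0, "yaw": 0, "fingers": 0}

```text
time: 13.15
eef_pos: [0.4605, -0.3751, 0.0303]
tcp_rot: [0.994, 0.107, 0.0, 0.0]
contact_force: [0.3, -0.1, 0.2]
opening: 1.001
finger_force: 0.0
```

move_arm:
  plan:
    - {"x": 0, "y": 0, "z": 0, "yaw": 0, "fingers": 0}
    - {"x": 0, "y": 0, "z": 0, "yaw": 0, "fingers": 0}
    - {"x": 0, "y": 0, "z": -0.02, "yaw": 0, "fingers": 0}
    - {"x": 0, "y": 0, "z": -0.05, "yaw": 0, "fingers": 0}
    - {"x": 0, "y": 0, "z": -0.08, "yaw": 0, "fingers": 0}

```text
time: 13.65
eef_pos: [0.4601, -0.3747, 0.1106]
tcp_rot: [0.994, 0.107, -0.0, -0.001]
contact_force: [0.1, -0.5, 0.4]
opening: 0.998
finger_force: 0.0
```

move_arm:
  plan:
    - {"x": 0, "y": 0, "z": -0.04, "yaw": 0, "fingers": 0}
    - {"x": -0.02, "y": 0.04, "z": -0.07, "yaw": 0, "fingers": 0}
    - {"x": -0.05, "y": 0.08, "z": -0.09, "yaw": 0, "fingers": 0}
    - {"x": -0.08, "y": 0.12, "z": -0.1, "yaw": 0, "fingers": 0}
    - {"x": -0.11, "y": 0.16, "z": -0.1, "yaw": 0, "fingers": 0}

```text
time: 14.15
eef_pos: [0.3905, -0.5496, 0.2132]
tcp_rot: [0.994, 0.108, 0.001, 0.002]
contact_force: [0.3, -0.7, 0.8]
opening: 0.998
finger_force: 0.0
```

move_arm:
  plan:
    - {"x": -0.02, "y": 0.03, "z": 0, "yaw": 0, "fingers": 0}
    - {"x": -0.04, "y": 0.06, "z": 0, "yaw": 0, "fingers": 0}
    - {"x": -0.05, "y": 0.09, "z": 0, "yaw": 0, "fingers": 0}
    - {"x": -0.05, "y": 0.09, "z": 0, "yaw": 0, "fingers": 0}

```text
time: 14.55
eef_pos: [0.3588, -0.6492, 0.2091]
tcp_rot: [0.994, 0.105, -0.0, 0.0]
contact_force: [0.6, 0.0, 1.0]
opening: 1.0
finger_force: 0.0
```

```bash
python3 - <<'E'
from h import *
print(ctrl.get_state()["eef_pos"])
im=ctrl.read_camera("top");hsv=cv2.cvtColor(im,cv2.COLOR_RGB2HSV)
for t,cs,z in(("mat",blobs(hsv,(0,0,0),(180,255,60),(410,215,480,300),100)[:1],.004),("grip",blobs(hsv,(5,120,60),(20,255,255),(425,220,470,285),50)[:2],.07)):
    for c in cs: r=rect("top",c,z);print(t,np.round(r[0],1),np.round(r[1],1),r[2])
cv2.imwrite("pics/t6.png",im[:,:,::-1])
E
```

```text
[ 0.35880281 -0.6492145   0.20907809]
mat [ 462.5 -373. ] [146.9  67.5] 12.477738380432129
grip [ 460.  -373.5] [110.4  27. ] 12.562600135803223
grip [ 452.1 -345.3] [107.5   9.4] 12.458328247070312
```

View pics/t6.png

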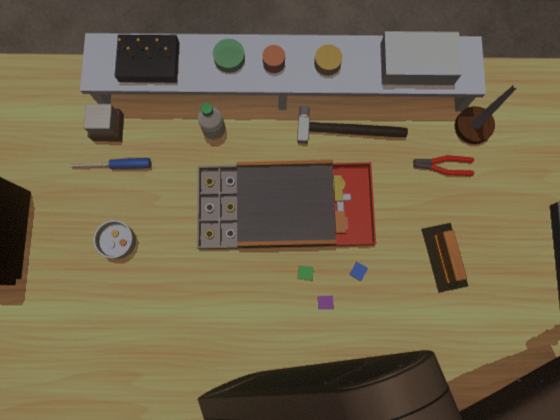

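The final view shows the board empty, the offcuts in the red tray at px (340,205), and the scraper centred on the mat at (446,257), within 3 mm and 0.1°. The bystanders haven't moved. I'll hand it in.

```bash
python3 -c "
from plant import ctrl
print(ctrl.sign_off())"
```

```text
the job is handed in; nothing more can be done
None
```

Job handed in at about 15 s: all five offcuts are in the red tray, and the scraper is upright and centred on its mat; the other things on the bench look undisturbed in the final picture.

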